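Pack away the last puzzle piece and slide the box shut

ROBOT

A 7-joint arm with a two-finger parallel gripper is mounted at the origin on the work surface. World frame = base frame: x ahead of the robot, y to its left, z up, the work surface at z = 0. Lengths are in m, angles in rad, forces in N, time in s.
With the tool pointing down it reaches from about 0.425 to 0.925 m from the base axis. Payload 6.8 kg.
Tool frame: the origin (TCP) lies at the very end of the fingers, on their centre line; the grasp point (between the pads) lies 19 mm behind it; z points along the fingers, y is the line along which they close (so a half turn about z gives the same grasp; the last joint's range is limited). The gripper opens to 85 mm and grips with 20 to 120 N. Pads are 22 mm wide; open, the fingers measure 114 mm over their backs; the gripper's body (76 mm by 85 mm) begins 54 mm behind the grasp point. The pads swing forward as they close: fully open they stand 13 mm farther back than shut.
Start: joints at [-1.373, 0.477, 0.022, 1.555, -0.011, 1.109, -0.083], TCP at [0.203, 0.644, 0.231] pointing down, gripper open.
Joint ranges: [-2.96, 2.96], [-0.34, 2.1], [-1.41, 1.46], [0.24, 2.44], [-1.37, 4.51], [0.17, 1.92], [-2.96, 2.96]. Speed limits (rad/s): [2.39, 2.39, 3.14, 3.14, 3.14, 3.14, 3.14].

INTERFACE

Orientations are given as a rotation vector (axis times angle).
In Python, from bench import r gives the robot as it stands. The module is installed in compiled form; this text tells all that it offers.
- The arm moves only by the tool servo_tool, never from a script. Its argument "commands" is a list of rows, each a list of 7 numbers: the turn, a rotation vector about the world's x, y, z in degrees, then the shift along the world's x, y, z in mm, then the closure, from 0 (fully open) to 1 (shut). A call has 1 to 5 rows; each row is the pose to reach, as a shift and turn from the pose commanded when the call began; what a row does not reach only later rows make up. A row lasts 1/12 s, in which the tool goes at most 41.7 mm and 7.16 degrees, less where a joint would pass 70% of its speed; a pose out of reach is approached as far as the arm can. A call with a gripper value outside its range is refused whole. The fingers move at their own pace and stop on an object; "force" is the grip in N (left out, the last holds). Time passes only in rows, so rows that repeat a pose let the fingers close. It gives the time, the measured TCP pose, the force, the opening and the grip force at its end, in the units of the state.
- r.get_obs(): the state, without advancing time (a new reading comes with each control period).
- r.grab_frame(name): name is "scene" or "top" or "wrist"; returns (picture, depth): 400x640x3 uint8, blue, green, red; 400x640 float32, m along the optical axis (not along the pixel's ray), 0 where there is no reading.
- r.camera_info(name): a dict with "vertical_fov" (degrees; the focal length in pixels is half the picture's height over the tangent of half this angle, whatever the lens; pixels are square), "cx", "cy" (the principal point, pixels), "cam_to_world" (4x4, takes a point from camera to world coordinates); the wrist camera has in their place "T_tool_cam" (4x4, takes a point from camera to tool coordinates, whose origin is the TCP and whose axes are the flange's). Camera axes: x right, y up, looking along -z (the intrinsics and any distortion apply to the point x, -y, -z); pixel columns grow to the right and rows downward; lengths in m; the calibration is good to about 2 mm. A picture is of the moment at which its call begins: read the wrist's pose just before it. camera_info takes no time and is no camera call.
- r.hand_in(): hands the job in; it is judged then, once.
The state is a dict: "clock": time; "joints": joint angles; "qvel": joint speeds; "tau": joint torques, N m; "tcp_pos": TCP position; "orientation": TCP orientation; "contact_force": force on the tool from outside, world axes, zero at the start; "moment": the same for the moment, N m; "grip_width": finger opening in m; "gripper_force": force on a finger pad.
Only numpy, scipy, OpenCV 4.12 (cv2) and the standard library are available. Lean on these libraries where they do the work, as an engineer would, in place of code of your own. Each camera call takes 0.05 s, during which the arm holds its last target. There are 200 camera calls.

TASK

Lay the loose wooden jigsaw piece flat in the empty compartment of the wooden slide-lid box, let go of it, and then slide the lid fully closed. Leave everything else on the table where it is.

Things in the scene. Friction and masses are not known exactly. Their poses are not given: they have to be found in the camera images.
- box: Shallow wooden slide-lid box, fixed, outer 136 (x) x 210 (y) x 46 mm high; origin at the centre of its underside. Walls 8, floor 6 mm thick. The lid slides along y in the long walls' grooves and opens towards +y. A divider 28 mm high stands at y 15 to 21 mm; +y of it are stacked pieces (fixed), -y of it is the empty compartment (x -60 to 60, y -97 to 15 mm). The +y end wall is low (33 mm).
- compartment (a point): Centre of the empty compartment's floor: x 0, y -41, z 6 mm in the box frame; axes as the box.
- lid (a joint): How far the flat wooden lid (126 x 206 x 6 mm, underside 34 mm above the table) is open, in m: 0 = closed against its stop, 0.14 = open stop. It starts partly open and uncovers the box from its -y inner wall (y = -97 mm) over a length equal to this value. It cannot lift off, slides with about 1.5 N of friction and stays where left.
- lid_grip (a point): Centre of the wooden grip bar on the lid, 50 mm above the table; moves with the lid (box x = 0, y = 45 mm + the joint value). Axes as the box. The bar is 60 mm long (x), 14 mm wide (y), 20 mm high (40 to 60 mm above the table); pinch it from above across its width, or push it.
- piece: Loose chunky wooden jigsaw piece, about 30 g, 16 mm thick, lying flat; origin at the centre of its underside. Body 52 (x) by 42 mm (y) with a round tab at each x end, 71 mm long overall; the two y sides are straight, 42 mm apart, with a notch 12 mm wide and 7 mm deep in the middle. Grip across y. Any yaw, in any of three spots shared with the tile and the disc.
- disc: Bystander: loose plain wooden disc, 46 mm across, 16 mm thick; origin at the centre of its underside. Leave alone.
- tile: Bystander: loose plain square wooden tile, 46 x 46 x 16 mm; origin at the centre of its underside. Leave alone.
- tape: Bystander: loose roll of tape lying flat, 80 mm outer, 60 mm inner diameter, 24 mm high; origin at the centre of its underside. Leave alone.
- mug: Bystander: loose white mug, 80 mm across, 90 mm high, handle on one side; origin at the centre of its underside. Leave alone.
- pawn: Bystander: loose dark wooden pawn, 28 mm across the foot, 53 mm high; origin at the centre of its underside. Leave alone.
Things that resemble listed ones, but are neither listed nor needed, are in the scene too. Leave any green look-alike of the box alone. Leave any red look-alike of the piece alone.

How it is judged:
On the way, in this order (a step that is already met when the one before it is completed fails the run):
1. the jigsaw piece lies flat in the empty compartment, let go, with the lid still open (x of piece in the frame of box between -0.06 and 0.06 m and y of piece in the frame of box between -0.097 and 0.016 m and z of piece in the frame of box between -0.002 and 0.025 m and angle between the z axis of piece and the z axis of box, either way round below 0.2 rad and contact force between piece and the fingers below 0.05 N and linear speed of piece below 0.02 m/s and value of joint lid above 0.03 m), for 0.2 s.
2. the lid is fully closed (value of joint lid below 0.005 m), for 0.2 s.
At the end, for the whole second after the job is handed in: The jigsaw piece lies at rest and flat (within 0.2 rad, either face up) in the compartment -y of the divider, its origin less than 25 mm above the box's underside, and the lid is closed to within 5 mm of its stop (x of piece in the frame of box between -0.06 and 0.06 m and y of piece in the frame of box between -0.097 and 0.016 m and z of piece in the frame of box between -0.002 and 0.025 m and angle between the z axis of piece and the z axis of box, either way round below 0.2 rad and value of joint lid below 0.005 m and linear speed of piece below 0.02 m/s); the robot touches nothing.
It fails at once if the disc is moved more than 30 mm or tipped over (distance of disc from where it was at the start of the episode above 0.03 m or angle between disc's own z axis and vertical above 0.5 rad).
It fails at once if the tile is moved more than 30 mm or tipped over (distance of tile from where it was at the start of the episode above 0.03 m or angle between tile's own z axis and vertical above 0.5 rad).
It fails at once if the tape is moved more than 30 mm or tipped over (distance of tape from where it was at the start of the episode above 0.03 m or angle between tape's own z axis and vertical above 0.5 rad).
It fails at once if the mug is moved more than 30 mm or tipped over (distance of mug from where it was at the start of the episode above 0.03 m or angle between mug's own z axis and vertical above 0.5 rad).
It fails at once if the pawn is moved more than 30 mm or tipped over (distance of pawn from where it was at the start of the episode above 0.03 m or angle between pawn's own z axis and vertical above 0.5 rad).
It also fails if it takes over 45 s, if anything falls off the work surface, if the arm or the gripper's body presses on something with over 40 N, if the wrist force passes 120 N, or if a joint passes its speed limit or range.

## Working session

There is one attempt and no reset: what is moved stays moved. The work goes in short steps, Python scripts to look and compute and a tool call to move; the robot and the scene stay as the last step left them, time stands still between calls to the robot, and variables do not carry over. Pictures are saved under pics/ and viewed, at most 10 in all, crops included, and the job is handed in when it is done.

Besides the shell and the picture viewer there is one more tool, called after "Emit:" by a JSON object that holds its "fn" and its "kwargs", one argument or row to a line. servo_tool: Moves the arm, as the interface text tells. Its arguments: {"type":"object","properties":{"commands":{"type":"array"},"force":{"type":"number"}},"required":["commands"]}

```bash
mkdir -p pics
cat > h.py <<'E'
import numpy as np, cv2
from bench import r
def snap(name,f):
    o=r.get_obs(); p,d=r.grab_frame(name); cv2.imwrite(f'pics/{f}.png',p); np.save(f'pics/{f}.npy',d); return o,p,d
def world(name,d,uv,o=None,z=None):
    ci=r.camera_info(name); f=200/np.tan(np.radians(ci['vertical_fov']/2))
    if name=='wrist':
        T=np.eye(4);T[:3,:3]=cv2.Rodrigues(np.array(o['orientation']))[0];T[:3,3]=o['tcp_pos'];T=T@np.array(ci['T_tool_cam'])
    else: T=np.array(ci['cam_to_world'])
    out=[]
    for u,v in uv:
        ray=np.array([(u-ci['cx'])/f,-(v-ci['cy'])/f,-1])
        if z is None: s=d[int(v),int(u)]
        else: s=(z-T[2,3])/(T[:3,:3]@ray)[2]
        out.append((T@np.append(ray*s,1))[:3])
    return np.array(out)
E
python3 - <<'E'
from h import *
for n in('scene','top','wrist'): print({k:(np.round(v,3).tolist() if not isinstance(v,str) else v) for k,v in r.camera_info(n).items()})
o,p,d=snap('top','top0'); snap('scene','scene0')
print(o['tcp_pos'],o['orientation'],o['grip_width'],o['clock'])
E
```

```text
{'vertical_fov': 53.408, 'cx': 324.403, 'cy': 198.671, 'cam_to_world': [[-0.089, -0.549, 0.831, 1.414], [0.996, -0.029, 0.088, 0.054], [-0.024, 0.835, 0.549, 0.665], [0.0, 0.0, 0.0, 1.0]]}
{'vertical_fov': 54.427, 'cx': 317.097, 'cy': 197.419, 'cam_to_world': [[-0.027, 0.993, -0.112, 0.403], [-0.999, -0.029, -0.014, -0.046], [-0.017, 0.111, 0.994, 1.022], [0.0, 0.0, 0.0, 1.0]]}
{'vertical_fov': 68.561, 'cx': 320.409, 'cy': 195.036, 'T_tool_cam': [[0.0, 0.958, 0.288, 0.073], [1.0, -0.0, 0.0, 0.001], [0.0, 0.288, -0.958, -0.142], [0.0, 0.0, 0.0, 1.0]]}
[0.20302731 0.64313618 0.23033794] [-4.78437410e-01 -3.10477691e+00  2.78608028e-03] 0.08535887415667814 0.0
```

View pics/top0.png

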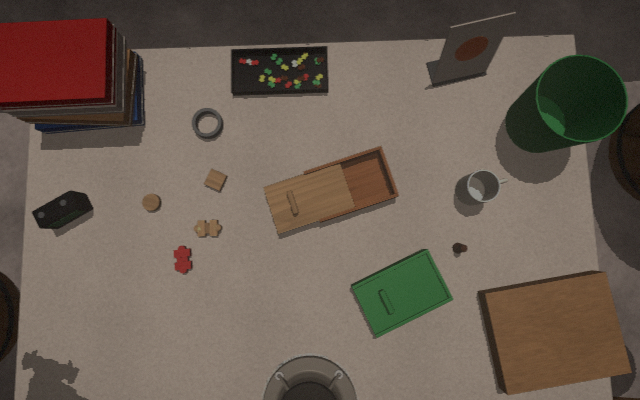

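View pics/scene0.png

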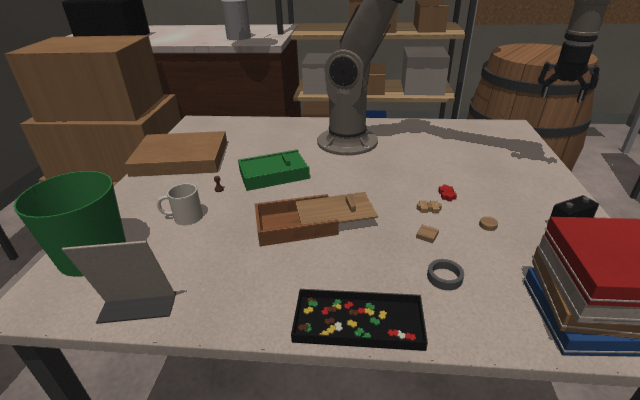

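The top view shows the piece at about (208,228), the tile at (215,180), the disc at (151,202), and the red look-alike at (183,260). The box runs from (265,190) to (397,190), with its open compartment at the right end (370,180) and the lid grip at (292,203). I'll enlarge both areas.

Run:
```python
import cv2,numpy as np
p=cv2.imread('pics/top0.png')
a=cv2.resize(p[210:250,180:240],None,fx=8,fy=8,interpolation=cv2.INTER_CUBIC)
b=cv2.resize(p[140:245,255:405],None,fx=5,fy=5,interpolation=cv2.INTER_CUBIC)
cv2.imwrite('pics/a.png',cv2.convertScaleAbs(a,alpha=1.4));cv2.imwrite('pics/b.png',cv2.convertScaleAbs(b,alpha=1.6))
```

```text
(no output)
```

View pics/a.png

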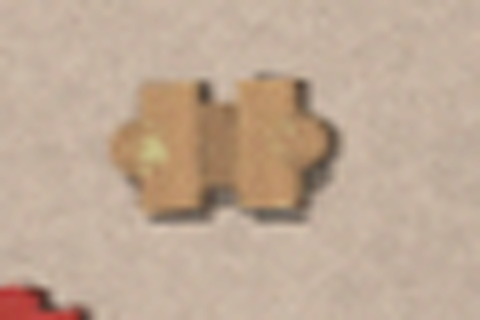

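View pics/b.png

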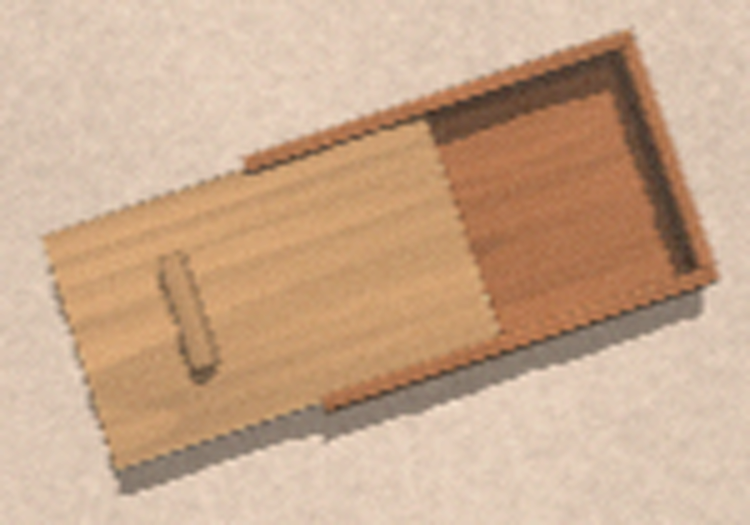

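Crop a: the piece's body corners are at about (142,83), (297,78), (305,210) and (150,213), with tab ends at (110,148) and (335,143). Crop b: the rim corners are (630,30), (717,275), (330,407) and (246,160). The lid edge runs (430,122)–(500,333), and the grip bar ends are (172,253) and (203,372).

Run:
```python
from h import *
d=np.load('pics/top0.npy')
pc=lambda L,s,o:[(x/s+o[0]-.5+.5/s,y/s+o[1]-.5+.5/s) for x,y in L]
P=world('top',d,pc([(142,83),(297,78),(305,210),(150,213),(110,148),(335,143)],8,(180,210)),z=.016)
print('piece',P.round(4).tolist(),P[:4].mean(0),P[4:].mean(0)); v=P[4]-P[5];v2=P[0]-P[1]+P[3]-P[2];print(np.degrees(np.arctan2(v[1],v[0])),np.degrees(np.arctan2(v2[1],v2[0])),np.linalg.norm(v))
R=world('top',d,pc([(630,30),(717,275),(330,407),(246,160)],5,(255,140)),z=.046)
print('rim',R.round(4).tolist(),R.mean(0));
y=R[3]-R[0]+R[2]-R[1]; a=np.arctan2(y[1],y[0])-np.pi/2; x=R[0]-R[1]+R[3]-R[2]
print('len',np.linalg.norm(y)/2,np.linalg.norm(x)/2,'yaw',np.degrees(a),np.degrees(np.arctan2(x[1],x[0])))
L=world('top',d,pc([(42,238),(118,468),(500,333),(430,122)],5,(255,140)),z=.04)
G=world('top',d,pc([(172,253),(203,372)],5,(255,140)),z=.06)
c=R.mean(0);M=np.array([[np.cos(a),np.sin(a)],[-np.sin(a),np.cos(a)]])
print('lid in box',((L-c)[:,:2]@M.T).round(4).tolist(),'grip',((G-c)[:,:2]@M.T).round(4).tolist())
for u,v in [(208,228),(285,185),(370,165),(215,180)]: print(world('top',d,[(u,v)]).round(4))
print('tile,disc',world('top',d,[(215,180),(151,202),(183,260)],z=.016).round(3).tolist())
```

```text
piece [[0.4658, 0.2804, 0.016], [0.466, 0.2298, 0.016], [0.4232, 0.2272, 0.016], [0.4236, 0.2775, 0.016], [0.445, 0.2906, 0.016], [0.4446, 0.2174, 0.016]] [0.44465441 0.25370283 0.016     ] [0.44477509 0.25403586 0.016     ]
89.66397476622487 89.86981790523156 0.07322308770579469
rim [[0.6406, -0.1988, 0.046], [0.5134, -0.2367, 0.046], [0.4524, -0.04, 0.046], [0.5793, -0.0009, 0.046]] [ 0.54642191 -0.11910355  0.046     ]
len 0.2065664447877876 0.132772376314985 yaw 17.218072379384395 16.883513095027652
lid in box [[0.0631, 0.2146], [-0.0606, 0.2143], [-0.0584, 0.0098], [0.0555, 0.0076]] grip [[0.0311, 0.1533], [-0.0303, 0.1575]]
[[0.4442 0.2533 0.0128]]
[[0.5475 0.0485 0.0377]]
[[ 0.5983 -0.1743  0.0092]]
[[0.5688 0.2334 0.0196]]
tile,disc [[0.569, 0.234, 0.016], [0.516, 0.403, 0.016], [0.364, 0.317, 0.016]]
```

Emit:
{"fn": "servo_tool", "kwargs": {
  "commands": [
    [0, 0, -7, 30, -40, 0, 0],
    [0, 0, -14, 55, -75, 0, 0],
    [0, 0, -21, 75, -110, 0, 0],
    [0, 0, -28, 95, -145, 0, 0],
    [0, 0, -32, 100, -165, 0, 0]
  ]
}}

```text
clock: 0.52
tcp_pos: [0.3066, 0.4744, 0.2309]
orientation: [1.331, 2.844, -0.002]
contact_force: [0.2, 0.3, -0.3]
grip_width: 0.0855
gripper_force: 0.0
```

Emit:
{"fn": "servo_tool", "kwargs": {
  "commands": [
    [0, 0, -7, 20, -35, 0, 0],
    [0, 0, -14, 45, -75, 0, 0],
    [0, 0, -21, 70, -110, -10, 0],
    [0, 0, -28, 90, -145, -20, 0],
    [0, 0, -32, 100, -165, -30, 0]
  ]
}}

```text
clock: 0.93
tcp_pos: [0.4052, 0.3104, 0.2015]
orientation: [2.062, 2.369, 0.002]
contact_force: [-0.3, 0.7, -0.2]
grip_width: 0.0856
gripper_force: 0.0
```

Emit:
{"fn": "servo_tool", "kwargs": {
  "commands": [
    [0, 0, -4, 20, -25, -10, 0],
    [0, 0, -8.5, 35, -50, -30, 0],
    [0, 0, -8.5, 42, -59, -50, 0],
    [0, 0, -8.5, 42, -59, -50, 0],
    [0, 0, -8.5, 42, -59, -50, 0]
  ]
}}

```text
clock: 1.35
tcp_pos: [0.4446, 0.2539, 0.1505]
orientation: [-2.223, -2.219, 0.004]
contact_force: [-0.5, -0.2, 0.2]
grip_width: 0.0858
gripper_force: 0.0
```

Run:
```python
from h import *
o,p,d=snap('wrist','w1')
R=cv2.Rodrigues(np.array(o['orientation']))[0]
print(o['tcp_pos'],R.round(3).tolist(),o['joints'],o['clock'])
```

```text
[0.44462533 0.25386741 0.15050968] [[0.002, 1.0, -0.002], [1.0, -0.002, -0.002], [-0.002, -0.002, -1.0]] [-0.96671033  0.32601644  0.39474254  2.03901187 -0.17040221  0.810087
 -0.47403888] 1.35
```

View pics/w1.png

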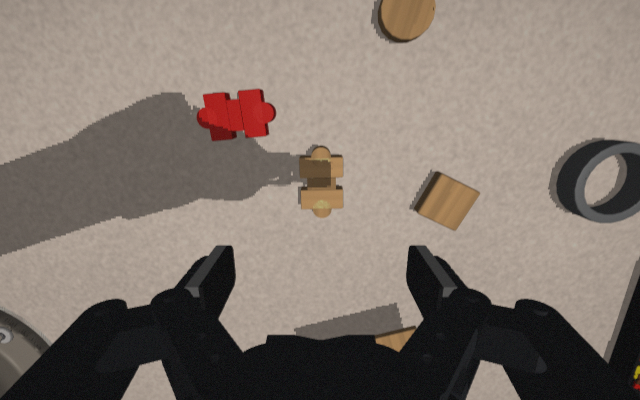

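The wrist view shows the piece centred at about (321.5,182), with sides at columns 300 and 343 and tab ends at rows 147 and 217. It lines up with the fingers, and the red look-alike (236,115) and the tile (447,200) are clear of them.

Run:
```python
from h import *
o=r.get_obs(); d=np.load('pics/w1.npy')
print(world('wrist',d,[(300.5,182),(343,182),(321.5,147),(321.5,217),(321.5,182)],o,z=.016).round(4).tolist())
print(world('wrist',d,[(310,165)],o))
```

```text
[[0.426, 0.2593, 0.016], [0.4675, 0.2593, 0.016], [0.4465, 0.2933, 0.016], [0.4466, 0.2228, 0.016], [0.4465, 0.2593, 0.016]]
[[0.43550165 0.27619432 0.01647514]]
```

Emit:
{"fn": "servo_tool", "kwargs": {
  "commands": [
    [0, 0, 0, 1, 2.5, -35, 0.2],
    [0, 0, 0, 1, 2.5, -70, 0.3],
    [0, 0, 0, 1, 2.5, -105, 0.3],
    [0, 0, 0, 1, 2.5, -130, 0.3],
    [0, 0, 0, 1, 2.5, -146, 0.3]
  ]
}}

```text
clock: 1.82
tcp_pos: [0.4447, 0.2591, 0.0037]
orientation: [-2.217, -2.224, 0.002]
contact_force: [0.4, -1.0, -0.6]
grip_width: 0.0597
gripper_force: 0.0
```

Emit:
{"fn": "servo_tool", "kwargs": {
  "commands": [
    [0, 0, 0, 0, 0, 0, 0.6],
    [0, 0, 0, 0, 0, 0, 0.7],
    [0, 0, 0, 0, 0, 0, 0.7],
    [0, 0, 0, 0, 0, 0, 0.7],
    [0, 0, 0, 0, 0, 0, 0.7]
  ],
  "force": 25
}}

```text
clock: 2.23
tcp_pos: [0.447, 0.2582, 0.0067]
orientation: [2.221, 2.221, 0.004]
contact_force: [0.3, -0.2, -0.5]
grip_width: 0.0405
gripper_force: 27.4
```

Emit:
{"fn": "servo_tool", "kwargs": {
  "commands": [
    [0, 0, 0, 0, 0, 20, 0.7],
    [0, 0, 0, 0, 0, 50, 0.7],
    [0, 0, 0, 0, 0, 85, 0.7],
    [0, 0, 0, 0, 0, 110, 0.7],
    [0, 0, 0, 0, 0, 115, 0.7]
  ]
}}

```text
clock: 2.65
tcp_pos: [0.4487, 0.2587, 0.1253]
orientation: [2.222, 2.22, 0.013]
contact_force: [0.9, 0.3, -1.2]
grip_width: 0.0406
gripper_force: 27.4
```

Emit:
{"fn": "servo_tool", "kwargs": {
  "commands": [
    [0, 0, 3, 10, -25, 0, 0.7],
    [0, 0, 6, 20, -60, 0, 0.7],
    [0, 0, 9, 30, -95, 0, 0.7],
    [0, 0, 12, 40, -130, 0, 0.7],
    [0, 0, 15, 50, -165, 0, 0.7]
  ]
}}

```text
clock: 3.07
tcp_pos: [0.4963, 0.0908, 0.1207]
orientation: [1.909, 2.495, 0.001]
contact_force: [-0.2, 0.7, -0.3]
grip_width: 0.0413
gripper_force: 27.4
```

Emit:
{"fn": "servo_tool", "kwargs": {
  "commands": [
    [0, 0, 2, 10, -35, 0, 0.7],
    [0, 0, 2, 20, -70, 0, 0.7],
    [0, 0, 2, 30, -105, 0, 0.7],
    [0, 0, 2, 40, -140, 0, 0.7],
    [0, 0, 2, 50, -170, 0, 0.7]
  ]
}}

```text
clock: 3.48
tcp_pos: [0.5462, -0.0805, 0.1207]
orientation: [1.871, 2.523, 0.0]
contact_force: [0.8, 0.4, -0.6]
grip_width: 0.0408
gripper_force: 27.4
```

Emit:
{"fn": "servo_tool", "kwargs": {
  "commands": [
    [0, 0, 0, 6, -30, 0, 0.7],
    [0, 0, 0, 10, -60, 0, 0.7],
    [0, 0, 0, 13, -80, 0, 0.7],
    [0, 0, 0, 13, -83, 0, 0.7],
    [0, 0, 0, 13, -83, 0, 0.7]
  ]
}}

```text
clock: 3.9
tcp_pos: [0.5588, -0.1627, 0.1205]
orientation: [1.873, 2.521, -0.0]
contact_force: [-0.2, 0.5, -0.7]
grip_width: 0.0411
gripper_force: 27.4
```

Run:
```python
from h import *
o,p,d=snap('wrist','w2')
R=cv2.Rodrigues(np.array(o['orientation']))[0]
print(o['tcp_pos'],R.round(3).tolist(),o['grip_width'],o['clock'])
```

```text
[ 0.55882195 -0.16271238  0.12045053] [[-0.289, 0.957, 0.0], [0.957, 0.289, -0.001], [-0.001, 0.0, -1.0]] 0.041063396827522296 3.9
```

View pics/w2.png

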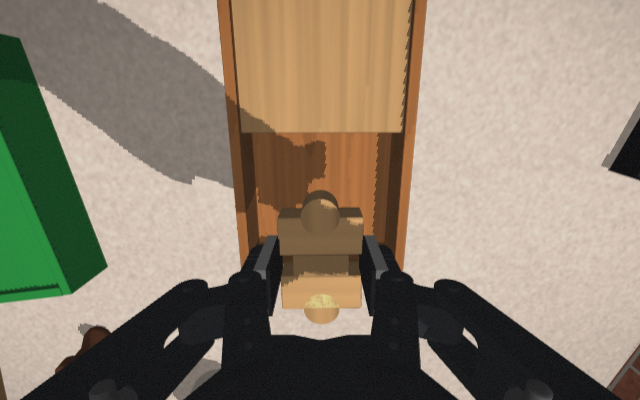

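The piece is held square at about (321,255), between the pads. The lid edge is at row 132, columns 240–404, and the rim's outer edges at row 200 are at columns 233 and 412. I'll check the box position from these.

Run:
```python
from h import *
o=r.get_obs(); d=np.load('pics/w2.npy')
a=np.radians(17.05);c=np.array([.5464,-.1191]);M=np.array([[np.cos(a),np.sin(a)],[-np.sin(a),np.cos(a)]])
f=lambda uv,z:print(((world('wrist',d,uv,o,z)[:,:2]-c)@M.T).round(4).tolist())
f([(240,132),(404,132)],.04); f([(220,10),(427,10),(239,260),(408,260)],.046)
print('tcp',M@(o['tcp_pos'][:2]-c))
e=world('wrist',d,[(320,200+i) for i in (5,15)]+[(320,225),(320,245),(290,295)],o); print(e.round(4).tolist())
```

```text
[[-0.059, 0.0128], [0.0631, 0.0125]]
[[-0.0641, 0.0908], [0.0701, 0.0906], [-0.0666, -0.0904], [0.073, -0.0907]]
tcp [-0.00021228 -0.04346579]
[[0.551, -0.1323, 0.1311], [0.5525, -0.137, 0.1314], [0.5541, -0.1423, 0.1303], [0.5572, -0.1526, 0.1302], [0.5506, -0.1849, 0.13]]
```

Emit:
{"fn": "servo_tool", "kwargs": {
  "commands": [
    [0, 0, 0, 1.5, 0, -30, 0.7],
    [0, 0, 0, 1.5, 0, -60, 0.7],
    [0, 0, 0, 1.5, 0, -85, 0.7],
    [0, 0, 0, 1.5, 0, -100, 0.7],
    [0, 0, 0, 1.5, 0, -107, 0.7]
  ]
}}

```text
clock: 4.37
tcp_pos: [0.5592, -0.1579, 0.0109]
orientation: [-1.863, -2.524, 0.001]
contact_force: [-0.7, 0.9, 19.6]
grip_width: 0.0411
gripper_force: 29.8
```

Emit:
{"fn": "servo_tool", "kwargs": {
  "commands": [
    [0, 0, 0, 0, 0, 0, 0.7],
    [0, 0, 0, 0, 0, 0, 0.4],
    [0, 0, 0, 0, 0, 0, 0.3],
    [0, 0, 0, 0, 0, 0, 0.3],
    [0, 0, 0, 0, 0, 0, 0.3]
  ]
}}

```text
clock: 4.78
tcp_pos: [0.5615, -0.1608, 0.0144]
orientation: [1.868, 2.524, 0.001]
contact_force: [0.6, -0.2, -0.2]
grip_width: 0.0601
gripper_force: 0.0
```

Emit:
{"fn": "servo_tool", "kwargs": {
  "commands": [
    [0, 0, 0, 0, 0, 15, 0.3],
    [0, 0, 0, 0, 0, 45, 0.3],
    [0, 0, 0, 0, 0, 80, 0.3],
    [0, 0, 0, 0, 0, 110, 0.5],
    [0, 0, 0, 0, 0, 115, 0.8]
  ]
}}

```text
clock: 5.2
tcp_pos: [0.5638, -0.1621, 0.1341]
orientation: [1.865, 2.518, 0.007]
contact_force: [-0.1, -0.9, -0.1]
grip_width: 0.0367
gripper_force: 0.0
```

Emit:
{"fn": "servo_tool", "kwargs": {
  "commands": [
    [0, 0, 0, -10, 30, 0, 1],
    [0, 0, 0, -20, 65, 0, 1],
    [0, 0, 0, -30, 100, 0, 1],
    [0, 0, 0, -40, 135, 0, 1],
    [0, 0, 0, -50, 165, 0, 1]
  ]
}}

```text
clock: 5.62
tcp_pos: [0.51, 0.0065, 0.1284]
orientation: [-1.868, -2.526, -0.001]
contact_force: [0.1, -0.1, -0.4]
grip_width: -0.0001
gripper_force: 0.0
```

Emit:
{"fn": "servo_tool", "kwargs": {
  "commands": [
    [0, 0, 0, -8, 25, 0, 1],
    [0, 0, 0, -16, 55, 0, 1],
    [0, 0, 0, -20, 65, 0, 1],
    [0, 0, 0, -20, 65, 0, 1],
    [0, 0, 0, -20, 65, 0, 1]
  ]
}}

```text
clock: 6.03
tcp_pos: [0.4907, 0.0692, 0.1284]
orientation: [1.867, 2.526, 0.0]
contact_force: [-0.1, -0.5, 0.7]
grip_width: 0.0002
gripper_force: 0.0
```

Run:
```python
from h import *
o,p,d=snap('top','top3')
b=cv2.resize(p[130:245,235:405],None,fx=4.5,fy=4.5,interpolation=cv2.INTER_CUBIC)
cv2.imwrite('pics/top3c.png',cv2.convertScaleAbs(b,alpha=1.6))
a=np.radians(17.05);c=np.array([.5474,-.1187]);M=np.array([[np.cos(a),np.sin(a)],[-np.sin(a),np.cos(a)]])
print(o['tcp_pos'],'box',M@(o['tcp_pos'][:2]-c),o['grip_width'],o['clock'])
```

```text
[0.49070203 0.06920696 0.12844186] box [0.00088942 0.1962725 ] 0.0001531047546059598 6.0333
```

View pics/top3c.png

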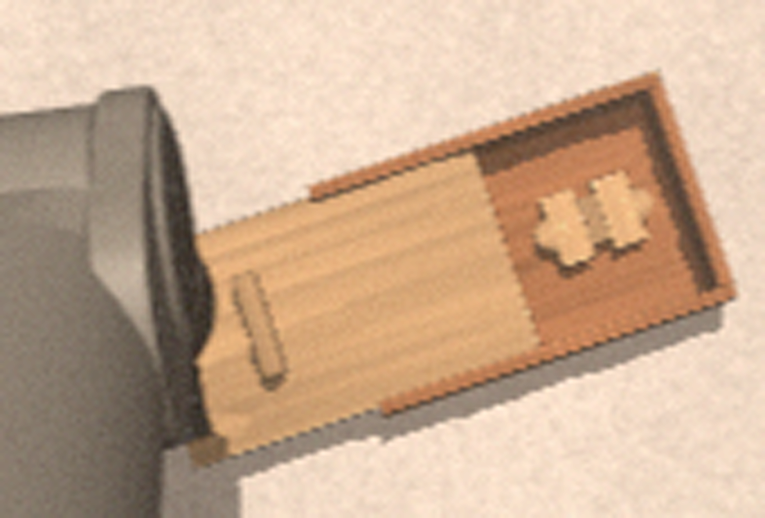

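The piece lies flat in the compartment at crop (592,220). The lid hasn't moved: its edge is at (475,155)–(540,340) and the grip bar at (260,330). Next I lower the closed fingers behind the bar and push.

Emit:
{"fn": "servo_tool", "kwargs": {
  "commands": [
    [0, 0, 0, 0, 0, -25, 1],
    [0, 0, 0, 0, 0, -50, 1],
    [0, 0, 0, 0, 0, -70, 1],
    [0, 0, 0, 0, 0, -78, 1],
    [0, 0, 0, 0, 0, -80, 1]
  ]
}}

```text
clock: 6.5
tcp_pos: [0.49, 0.0673, 0.047]
orientation: [-1.872, -2.522, 0.004]
contact_force: [0.2, 0.2, 0.8]
grip_width: 0.0003
gripper_force: 0.0
```

Emit:
{"fn": "servo_tool", "kwargs": {
  "commands": [
    [0, 0, 0, 2.3, -7.6, 0, 1],
    [0, 0, 0, 4.7, -15.3, 0, 1],
    [0, 0, 0, 7, -23, 0, 1],
    [0, 0, 0, 9.4, -30.6, 0, 1],
    [0, 0, 0, 11.7, -38.2, 0, 1]
  ]
}}

```text
clock: 6.92
tcp_pos: [0.5034, 0.0303, 0.0492]
orientation: [1.869, 2.524, 0.003]
contact_force: [0.0, 1.7, 2.0]
grip_width: -0.0001
gripper_force: 0.9
```

Emit:
{"fn": "servo_tool", "kwargs": {
  "commands": [
    [0, 0, 0, 2.6, -8.6, 0, 1],
    [0, 0, 0, 5.3, -17.2, 0, 1],
    [0, 0, 0, 7.9, -25.8, 0, 1],
    [0, 0, 0, 10.6, -34.4, 0, 1],
    [0, 0, 0, 13.2, -43, 0, 1]
  ]
}}

```text
clock: 7.33
tcp_pos: [0.5159, -0.0129, 0.0483]
orientation: [-1.869, -2.525, -0.0]
contact_force: [-0.5, 1.7, 1.5]
grip_width: -0.0001
gripper_force: 1.0
```

Emit:
{"fn": "servo_tool", "kwargs": {
  "commands": [
    [0, 0, 0, 2.4, -7.6, 0, 1],
    [0, 0, 0, 4.7, -15.3, 0, 1],
    [0, 0, 0, 7, -23, 0, 1],
    [0, 0, 0, 9.4, -30.6, 0, 1],
    [0, 0, 0, 11.7, -38.2, 0, 1]
  ]
}}

```text
clock: 7.75
tcp_pos: [0.5274, -0.0509, 0.0482]
orientation: [-1.869, -2.525, 0.0]
contact_force: [-0.1, 2.2, 1.7]
grip_width: 0.0
gripper_force: 0.9
```

Emit:
{"fn": "servo_tool", "kwargs": {
  "commands": [
    [0, 0, 0, 0.4, -1.4, 0, 1],
    [0, 0, 0, 0.9, -2.9, 0, 1],
    [0, 0, 0, 1.3, -4.3, 0, 1],
    [0, 0, 0, 1.7, -5.7, 0, 1],
    [0, 0, 0, 1.7, -5.7, 0, 1]
  ]
}}

```text
clock: 8.17
tcp_pos: [0.5288, -0.056, 0.0482]
orientation: [-1.869, -2.525, 0.0]
contact_force: [-0.6, 0.5, 1.3]
grip_width: 0.0001
gripper_force: 0.2
```

Emit:
{"fn": "servo_tool", "kwargs": {
  "commands": [
    [0, 0, 0, 0.4, -1.4, 0, 1],
    [0, 0, 0, 0.9, -2.9, 0, 1],
    [0, 0, 0, 1.2, -3.8, 0, 1],
    [0, 0, 0, 1.2, -3.8, 0, 1]
  ]
}}

```text
clock: 8.5
tcp_pos: [0.5295, -0.0582, 0.0482]
orientation: [-1.866, -2.524, -0.001]
contact_force: [-2.9, 5.3, 2.7]
grip_width: -0.0002
gripper_force: 2.7
```

Emit:
{"fn": "servo_tool", "kwargs": {
  "commands": [
    [0, 0, 0, 0.5, -1.5, 0, 1],
    [0, 0, 0, 0.9, -2.9, 0, 1],
    [0, 0, 0, 0.9, -2.9, 0, 1],
    [0, 0, 0, 0.9, -2.9, 0, 1]
  ]
}}

```text
clock: 8.83
tcp_pos: [0.5295, -0.0584, 0.0481]
orientation: [-1.861, -2.523, -0.002]
contact_force: [-6.3, 11.1, 8.2]
grip_width: -0.0001
gripper_force: 6.5
```

The fingers stopped moving while the force rose to about 14 N, so the lid has reached its stop. I'm backing off and lifting, then checking.

Emit:
{"fn": "servo_tool", "kwargs": {
  "commands": [
    [0, 0, 0, -2, 7, 0, 1],
    [0, 0, 0, -6, 20, 0, 1],
    [0, 0, 0, -6, 20, 30, 1],
    [0, 0, 0, -6, 20, 65, 1],
    [0, 0, 0, -6, 20, 90, 1]
  ]
}}

```text
clock: 9.25
tcp_pos: [0.5256, -0.0431, 0.1402]
orientation: [1.869, 2.523, 0.0]
contact_force: [0.7, 0.1, 0.1]
grip_width: -0.0007
gripper_force: 0.0
```

Emit:
{"fn": "servo_tool", "kwargs": {
  "commands": [
    [0, 0, 0, -8, 30, 10, 1],
    [0, 0, 0, -18, 60, 30, 1],
    [0, 0, 0, -28, 95, 50, 1],
    [0, 0, 0, -38, 130, 50, 1],
    [0, 0, 0, -48, 165, 50, 1]
  ]
}}

```text
clock: 9.67
tcp_pos: [0.4777, 0.1238, 0.1899]
orientation: [1.869, 2.522, 0.005]
contact_force: [0.8, 1.3, 0.3]
grip_width: -0.0
gripper_force: 0.0
```

Run:
```python
from h import *
o,p,d=snap('top','top4')
b=cv2.resize(p[130:245,235:405],None,fx=4.5,fy=4.5,interpolation=cv2.INTER_CUBIC)
cv2.imwrite('pics/top4c.png',cv2.convertScaleAbs(b,alpha=1.6))
print(o['tcp_pos'],o['clock'])
```

```text
[0.47773985 0.12375109 0.18991883] 9.6667
```

View pics/top4c.png

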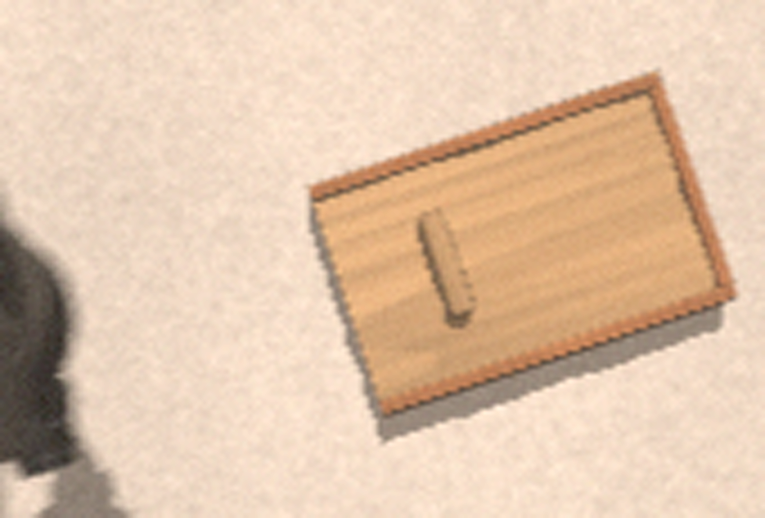

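The lid is fully closed: it meets the -y wall along (655,95)–(715,290) with no gap, the grip bar is at (445,268), and the arm is clear.

```bash
python3 -c "from bench import r; print(r.hand_in())"
```

```text
the job is handed in; nothing more can be done
None
```

The jigsaw piece is lying flat in the empty compartment, the lid is pushed closed against its stop, and the job is handed in; hand-in gave no verdict.

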